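Sort out the weak card clip

TASK

One of the two price-card clips has gone weak: lift the card and it slips out of the weak clip, while the good clip hangs on and comes up with its card. Find the weak clip by pulling the cards straight up, put the card that slips out in the white mug and stand the weak clip upright on the feather tray, its whole foot on the tray. Leave the good clip standing on the table with its card still fully in it, the mug upright, and the other goods where they are.

Things in the scene. Friction and masses are not known exactly. Their poses are not given: they have to be found in the camera images.
- clip_p_grip (a point): Card clip, 0.36 kg: disc foot 76 mm wide, 14 mm high; on it a brass channel 56 mm wide (y), x -8 to +12 mm, 14 to 54 mm over the table, with a sprung leaf in front. Grip it from above by its outer sides, 56 mm apart, once the card is out. Point: mid-channel, 40 mm over the foot's underside; x card normal, z up.
- clip_q_grip (a point): The other clip, same looks, sizes and axes as clip_p_grip. One of the two, not told which, is weak: its card slips out at a pull of 1 to 2 N, so the clip stays on the table when the card is lifted; the good one grips much harder than the clip's own weight and rises with its card.
- card_p_mid (a point): Stiff wooden price card, 8 mm thick (x), 40 mm wide (y), 120 mm tall (z), 35 g, painted flower; stands upright in clip_p, its foot on the disc 14 mm above the table, its top at 134 mm. Point: the card's centre, 60 mm from either end; axes as the clip's. Take it near the top across its thickness.
- card_q_mid (a point): Stiff wooden price card, 8 mm thick (x), 40 mm wide (y), 120 mm tall (z), 35 g, painted flower; stands upright in clip_q, its foot on the disc 14 mm above the table, its top at 134 mm. Point: the card's centre, 60 mm from either end; axes as the clip's. Take it near the top across its thickness.
- repair_tray: Flat cream tray with long feathers painted on it, 162 mm (x) by 186 mm (y), top 8 mm above the table, fixed. Origin: centre of its underside, on the table; x and y along its sides.
- card_mug_floor (a point): Plain white mug, loose, outside diameter 74 mm, wall 5 mm, 88 mm high, handle on its -y side. The point is the centre of its inner floor, on the cup's axis, 6 mm above the table; z up along the axis.
- glass_candle: Bystander: painted glass candle, 66 mm diameter, 101 mm high. Origin: centre of its underside.
- butterfly_dish: Bystander: round glass trinket dish, 93 mm diameter, 20 mm high. Origin: centre of its underside.
- tin: Bystander: red and white candle tin, 64 mm diameter, 45 mm high. Origin: centre of its underside.
- soap: Bystander: wrapped green soap bar, 52x78x26 mm. Origin: centre of its underside.
Things that resemble listed ones, but are neither listed nor needed, are in the scene too. What is shaped like the part that bears card_p_mid but purple or turquoise is not meant.

How it is judged:
By the outcome, as a careful person would: the job done as asked, in the order asked, and still so for the second after the job is handed in, with the robot touching nothing.
It also fails if it takes over 67 s, if anything falls off the work surface, if the arm or the gripper's body presses on something with over 40 N, if the wrist force passes 120 N, or if a joint passes its speed limit or range.

ROBOT

A 6-joint arm with a two-finger parallel gripper is mounted at the origin on a cart in front of the work surface, level with it; the furniture and walls round the work are solid. World frame = base frame: x ahead of the robot, y to its left, z up, the work surface at z = 0. Lengths are in m, angles in rad, forces in N, time in s.
With the tool pointing down it reaches from about 0.3 to 0.775 m from the base axis. Payload 14.6 kg.
Tool frame: the origin (TCP) lies midway between the tips of the shut fingers; the grasp point (between the pads) lies 19 mm behind it; z points along the fingers, y is the direction in which the jaws open and shut (so a half turn about z gives the same grasp; the last joint's range is limited). The gripper opens to 94 mm and grips with 3 to 60 N. Pads are 16 mm wide; open, the fingers measure 119 mm over their backs; the gripper's body (75 mm by 177 mm) begins 78 mm behind the grasp point.
Start: joints at [-1.403, 0.3, 1.521, -0, 1.321, -0.067], TCP at [0.128, -0.535, 0.205] pointing down, gripper open.
Joint ranges: [-3.03, 3.03], [-0.79, 2.21], [0.23, 2.52], [-1.04, 4.18], [0, 3.07], [-2.55, 2.55]. Speed limits (rad/s): [2.22, 2.22, 2.57, 3.14, 3.14, 3.14].

INTERFACE

Orientations are given as a unit quaternion [x, y, z, w].
In Python, from rig import * gives the robot as it stands.
- The arm moves only by the tool drive_tool, never from a script. Its argument "deltas" is a list of rows, each an object with "gripper": the opening, from 0 (shut) to 1 (fully open); "offset": the shift along the tool's x, y, z in mm, a list of three; "turn": the turn about the tool's z in degrees. In form: [{"gripper": gripper, "offset": [x, y, z], "turn": turn}, ...]. A call has 1 to 5 rows; each row is the pose to reach, as a shift and turn from the pose commanded when the call began, along the tool's axes at that moment; what a row does not reach only later rows make up. A row lasts 1/8 s, in which the tool goes at most 62.5 mm and 10.7 degrees, less where a joint would pass 70% of its speed; a pose out of reach is approached as far as the arm can. A call with a gripper value outside its range is refused whole. The fingers move at their own pace and stop on an object; "newtons" is the grip in N (left out, the last holds). Time passes only in rows, so rows that repeat a pose let the fingers close. It gives the time, the measured TCP pose, the force and the opening at its end, in the units of the state.
- state(): the state, without advancing time (a new reading comes with each control period).
- get_image(name): name is "scene" or "top" or "wrist"; returns (picture, depth): 384x512x3 uint8, red, green, blue; 384x512 float32, m along the optical axis (not along the pixel's ray), 0 where there is no reading.
- camera_params(name): a dict with "intrinsics" (3x3 intrinsics, pixels), "distortion" ([k1, k2, p1, p2, k3] as OpenCV has them; the pictures are not rectified), "position" and "orientation" of the camera in the world. Camera axes: x right, y down, z forward; pixel columns grow to the right and rows downward; lengths in m; the calibration is good to about 2 mm. A picture is of the moment at which its call begins: read the wrist's pose just before it. camera_params takes no time and is no camera call; for the wrist camera it gives the pose at the moment of the call.
- hand_in(): hands the job in, once; it reports no verdict.
The state is a dict: "clock": time; "q": joint angles; "dq": joint speeds; "tau": joint torques, N m; "tool_pos": TCP position; "ee_rot": TCP orientation; "wrist_force": force on the tool from outside, world axes, zero at the start; "wrist_torque": the same for the moment, N m; "grip_width": opening from 0.0 (shut) to 1.0 (fully open).
Only numpy, scipy, OpenCV 4.12 (cv2) and the standard library are available. Lean on these libraries where they do the work, as an engineer would, in place of code of your own. Each camera call takes 0.05 s, during which the arm holds its last target.

## Working session

There is one attempt and no reset: what is moved stays moved. The work goes in short steps, Python scripts to look and compute and a tool call to move; the robot and the scene stay as the last step left them, time stands still between calls to the robot, and variables do not carry over. Pictures are saved under pics/ and viewed, and the job is handed in when it is done.

Besides the shell and the picture viewer there is one more tool, called after "Call:" by a JSON object that holds its "fn" and its "kwargs", one argument or row to a line. drive_tool: Moves the arm, as the interface text tells. Its arguments: {"type":"object","properties":{"deltas":{"type":"array","items":{"type":"object","properties":{"gripper":{"type":"number"},"offset":{"type":"array","items":{"type":"number"}},"turn":{"type":"number"}}}},"newtons":{"type":"number"}},"required":["deltas"]}

```bash
mkdir -p pics; ls; cat > h.py <<'E'
from rig import *
import numpy as np, cv2
from scipy.spatial.transform import Rotation as R
def snap(name,fn):
    p=camera_params(name); im,d=get_image(name)
    cv2.imwrite('pics/%s.png'%fn,im[:,:,::-1]); np.savez('pics/%s.npz'%fn,im=im,d=d,K=p['intrinsics'],D=p['distortion'],P=p['position'],O=p['orientation'])
    return im,d,p
def load(fn): return np.load('pics/%s.npz'%fn)
def ray(z,uv):
    n=cv2.undistortPoints(np.array(uv,float).reshape(-1,1,2),z['K'],z['D']).reshape(-1,2)
    return np.c_[n,np.ones(len(n))]
def pix3(z,uv,depth): return ray(z,uv)*np.array(depth).reshape(-1,1)@R.from_quat(z['O']).as_matrix().T+z['P']
def plane(z,uv,h):
    r=ray(z,uv)@R.from_quat(z['O']).as_matrix().T
    return z['P']+r*((h-z['P'][2])/r[:,2])[:,None]
def cloud(z):
    H,W=z['d'].shape; u,v=np.meshgrid(np.arange(W),np.arange(H))
    P=pix3(z,np.c_[u.ravel(),v.ravel()],z['d'].ravel()).reshape(H,W,3); P[z['d']==0]=np.nan
    return P
E
python3 - <<'E'
from h import *
for n in ['scene','top','wrist']:
    _,d,p=snap(n,n+'0'); print(n,p['position'],p['orientation'])
print(state())
E
```

```text
pics
scene [0.06432103 0.38920759 0.93058158] [-0.40704583  0.84751214 -0.30815982  0.14517019]
top [ 0.49863434 -0.03840611  1.38658964] [-0.69657475  0.71523141 -0.04544201  0.03409794]
wrist [ 0.19960695 -0.51816169  0.38366722] [ 0.77874151 -0.61384132 -0.08074808  0.10119408]
{'clock': 0.15, 'q': array([-1.40260673e+00,  3.00343091e-01,  1.52136864e+00, -5.44341251e-05,
        1.32067473e+00, -6.65986952e-02]), 'dq': array([-1.59627858e-03, -8.98219361e-04, -1.69949523e-03,  6.29642656e-05,
        1.28656346e-03,  3.28634998e-04]), 'tau': array([ 1.11403569e-04, -5.31962872e+01, -3.52821100e+01,  7.07844389e-02,
        2.36139429e-02, -6.60920568e-05]), 'tool_pos': array([ 0.1279065 , -0.53474992,  0.20504642]), 'ee_rot': array([ 9.93116349e-01,  1.17131379e-01, -4.64855483e-05, -3.95050428e-04]), 'wrist_force': array([-0.08767517, -0.2799873 ,  0.1124583 ]), 'wrist_torque': array([-0.03403078, -0.0551984 ,  0.00634607]), 'grip_width': 0.9989251068638932}
```

View pics/scene0.png

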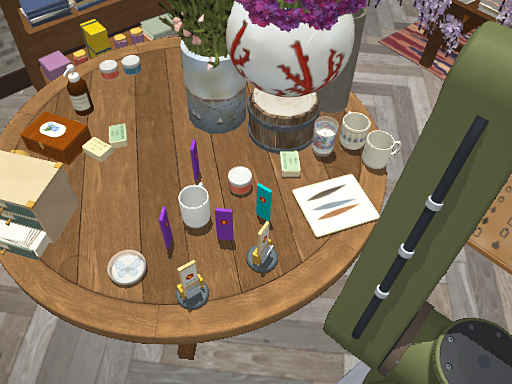

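View pics/top0.png

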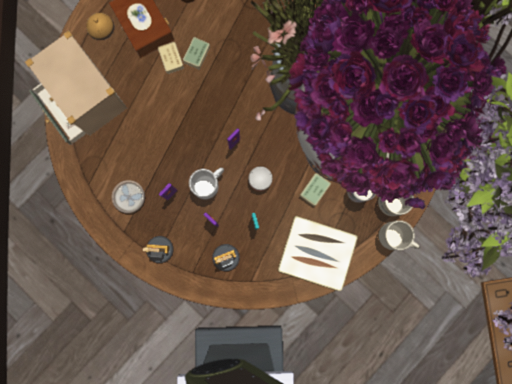

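View pics/wrist0.png

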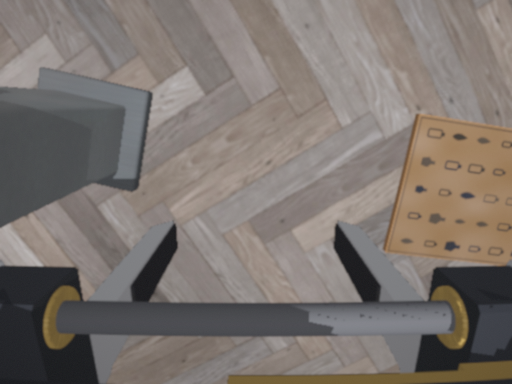

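The scene view shows the card-bearing clips at (191,285) and (262,250). The top view has them at (157,250) and (225,258), the plain mug at (204,184) and the tray at (318,254). The purple and turquoise boards are decoys, and the patterned mugs are at the right. Next I'll measure.

```bash
python3 - <<'E'
from h import *
for fn,boxes in [('top0',dict(A=(135,228,180,270),B=(205,238,245,275),mug=(185,160,230,205),tray=(270,210,365,295),tur=(245,205,265,235),pur=(200,208,220,230),pur2=(158,180,178,200),tin=(245,163,275,193),soap=(298,170,333,210))),('scene0',dict(A=(165,250,220,310),B=(240,215,285,275)))]:
    z=load(fn);P=cloud(z);im=z['im'];hsv=cv2.cvtColor(im,cv2.COLOR_RGB2HSV)
    for k,(a,b,c,d) in boxes.items():
        p=P[b:d,a:c].reshape(-1,3); h=p[:,2]
        out=[]
        for lo,hi in [(.006,.011),(.011,.02),(.02,.06),(.06,.095),(.095,.126),(.126,.142)]:
            m=(h>lo)&(h<hi)
            if m.sum()>5:
                q=p[m]; (cx,cy),sz,an=cv2.minAreaRect((q[:,:2]*1000).astype(np.float32)); 
                out.append((lo,m.sum(),np.round((cx,cy)),np.round(sz),round(an),round(float(np.median(q[:,2])*1000))))
        print(fn,k);[print('   ',o) for o in out]
for fn,bx in [('top0',(110,150,270,290)),('scene0',(140,170,310,320))]:
    a,b,c,d=bx; cv2.imwrite(f'pics/c_{fn}.png',cv2.resize(load(fn)['im'][b:d,a:c,::-1],None,fx=4,fy=4,interpolation=cv2.INTER_CUBIC))
E
```

```text
top0 A
    (0.006, np.int64(107), array([497., 207.]), array([120., 100.]), 78, 9)
    (0.011, np.int64(260), array([498., 200.]), array([72., 72.]), 89, 14)
    (0.02, np.int64(156), array([494., 196.]), array([37., 63.]), 6, 52)
    (0.06, np.int64(13), array([485., 193.]), array([17., 37.]), 33, 65)
    (0.095, np.int64(11), array([497., 193.]), array([25.,  8.]), 88, 111)
    (0.126, np.int64(54), array([497., 200.]), array([40.,  8.]), 89, 133)
top0 B
    (0.006, np.int64(113), array([478.,  18.]), array([106.,  91.]), 88, 9)
    (0.011, np.int64(261), array([471.,  16.]), array([71., 70.]), 13, 14)
    (0.02, np.int64(146), array([465.,  13.]), array([38., 57.]), 17, 53)
    (0.06, np.int64(7), array([471.,   6.]), array([32., 21.]), 9, 61)
    (0.126, np.int64(54), array([470.,  15.]), array([ 8., 39.]), 20, 133)
top0 mug
    (0.006, np.int64(188), array([682.,  64.]), array([118., 125.]), 89, 8)
    (0.011, np.int64(53), array([670.,  68.]), array([70., 68.]), 89, 13)
    (0.02, np.int64(141), array([671.,  56.]), array([71., 91.]), 8, 38)
    (0.06, np.int64(225), array([680
[... 1576 characters left out ...]
32.]), 84, 48)
    (0.06, np.int64(133), array([493., 202.]), array([39.,  6.]), 81, 77)
    (0.095, np.int64(152), array([493., 203.]), array([40.,  8.]), 77, 110)
    (0.126, np.int64(92), array([497., 202.]), array([40., 10.]), 87, 131)
scene0 B
    (0.006, np.int64(140), array([492., -16.]), array([ 74., 157.]), 35, 10)
    (0.011, np.int64(297), array([503.,  -9.]), array([ 69., 156.]), 51, 13)
    (0.02, np.int64(246), array([493., -18.]), array([ 41., 145.]), 36, 48)
    (0.06, np.int64(90), array([466.,  16.]), array([ 9., 42.]), 10, 78)
    (0.095, np.int64(83), array([466.,  18.]), array([ 8., 38.]), 9, 109)
    (0.126, np.int64(73), array([469.,  17.]), array([ 8., 41.]), 22, 132)
```

View pics/c_top0.png

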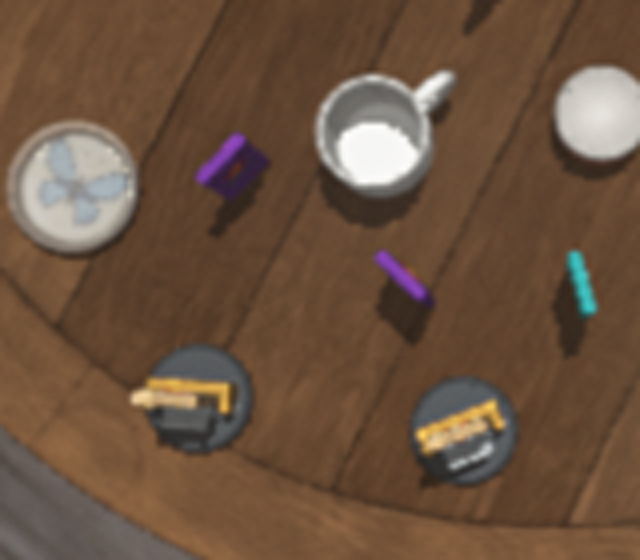

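View pics/c_scene0.png

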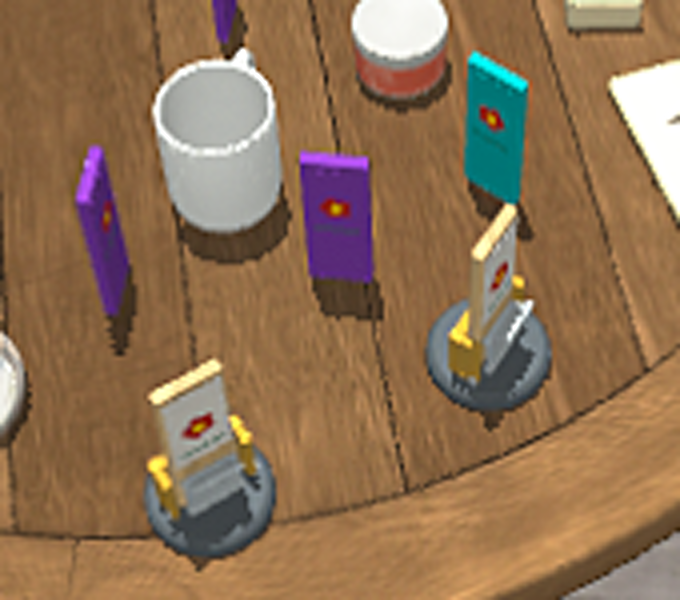

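```bash
cat >> h.py <<'E'
def go(x,y,z,yaw):
    """print offsets mm & turn deg from current pose to TCP world target (m), tool-y at yaw deg (mod 180)"""
    s=state(); M=R.from_quat(s['ee_rot']).as_matrix()
    o=M.T@(np.array([x,y,z])-s['tool_pos'])*1000
    cur=np.degrees(np.arctan2(M[1,1],M[0,1])); t=(cur-yaw+90)%180-90
    print('clk',round(s['clock'],2),'pos',np.round(s['tool_pos']*1000,1),'yaw',round(cur,1),'offset',np.round(o,1),'turn',round(t,1),'F',np.round(s['wrist_force'],2),'g',round(s['grip_width'],3),'q6',round(s['q'][5],2))
E
python3 - <<'E'
from h import *
for fn,boxes in [('top0',dict(A=(135,228,180,270),B=(205,238,245,275))),('scene0',dict(A=(165,250,220,310),B=(240,205,285,275)))]:
    z=load(fn);P=cloud(z)
    for k,(a,b,c,d) in boxes.items():
        p=P[b:d,a:c].reshape(-1,3); p=p[(p[:,2]>.129)&(p[:,2]<.138)]
        m=(p.min(0)+p.max(0))/2; w,v=np.linalg.eigh(np.cov(p[:,:2].T)); L=v[:,1]; L=L*np.sign(L[1])
        print(fn,k,len(p),np.round(p.mean(0)*1000,1),'long axis ang',np.degrees(np.arctan2(L[1],L[0])))
z=load('top0');im=z['im'];P=cloud(z)
# mug rim
p=P[155:210,180:235].reshape(-1,3); r=p[(p[:,2]>.084)&(p[:,2]<.092)]; print('rim',len(r),r.min(0)*1000,r.max(0)*1000)
# circle fit, robust
q=r[:,:2].copy()
for i in range(5):
    A=np.c_[2*q,np.ones(len(q))]; s=np.linalg.lstsq(A,(q**2).sum(1),rcond=None)[0]; rad=np.sqrt(s[2]+s[0]**2+s[1]**2)
    e=np.abs(np.hypot(*(q-s[:2]).T)-rad); print(s[:2]*1000,rad*1000,e.max()*1000); q=q[e<max(.004,np.percentile(e,90))]
# tray
hsv=cv2.cvtColor(im,cv2.COLOR_RGB2HSV); m=((hsv[:,:,2]>190)&(hsv[:,:,1]<60)).astype(np.uint8); m[:, :265]=0; m[:,370:]=0; m[:205]=0
cs,_=cv2.findContours(m,0,2); c=max(cs,key=cv2.contourArea); w=plane(z,c.reshape(-1,2).astype(float),.008); print('tray',cv2.minAreaRect((w[:,:2]*1000).astype(np.float32)))
go(.497,.200,.22,0)
E
```

```text
top0 A 50 [497.  199.6 132.7] long axis ang 84.29751998476931
top0 B 51 [470.4  15.5 133. ] long axis ang 110.03268611292957
scene0 A 77 [496.3 202.4 131.9] long axis ang 85.38026436502616
scene0 B 60 [469.   17.7 132.5] long axis ang 110.70572237848185
rim 93 [634.3272865   33.88612973  84.04474472] [706.90034243 106.12174128  91.53758216]
[670.80573345  68.7432978 ] 35.161847207240996 2.2765961125820673
[670.80573345  68.7432978 ] 35.161847207240996 2.2765961125820673
[670.80573345  68.7432978 ] 35.161847207240996 2.2765961125820673
[670.80573345  68.7432978 ] 35.161847207240996 2.2765961125820673
[670.80573345  68.7432978 ] 35.161847207240996 2.2765961125820673
tray ((474.882080078125, -240.729736328125), (183.80258178710938, 160.16851806640625), 70.48884582519531)
clk 0.15 pos [ 127.9 -534.7  205. ] yaw -76.5 offset [ 529.9 -628.7  -14.5] turn -76.5 F [-0.09 -0.28  0.11] g 0.999 q6 -0.07
```

```bash
python3 -c "
from h import *
go(.4697,.0166,.205,20.5)"
```

```text
clk 0.15 pos [ 127.9 -534.7  205. ] yaw -76.5 offset [ 4.607e+02 -4.567e+02  4.000e-01] turn 83.0 F [-0.09 -0.28  0.11] g 0.999 q6 -0.07
```

Call:
{"fn": "drive_tool", "kwargs": {
  "deltas": [
    {"gripper": 0.5,"offset": [46,-46,0],"turn": -10},
    {"gripper": 0.5,"offset": [90,-90,0],"turn": -20},
    {"gripper": 0.5,"offset": [134,-134,0],"turn": -30},
    {"gripper": 0.5,"offset": [178,-178,0],"turn": -40},
    {"gripper": 0.5,"offset": [222,-222,0],"turn": -50}
  ],
  "newtons": 30
}}

```text
clock: 0.78
tool_pos: [0.292, -0.2668, 0.2055]
ee_rot: [0.849, 0.528, 0.0, 0.0]
wrist_force: [0.7, -0.4, -0.5]
grip_width: 0.519
```

```bash
python3 -c "
from h import *
go(.4697,.0166,.205,20.5)"
```

```text
clk 0.78 pos [ 292.  -266.8  205.5] yaw -26.2 offset [332.8  34.1   0.5] turn -46.7 F [ 0.66 -0.4  -0.47] g 0.519 q6 -0.37
```

Call:
{"fn": "drive_tool", "kwargs": {
  "deltas": [
    {"offset": [62,6,0],"turn": -10,"gripper": 0.5},
    {"offset": [122,12,0],"turn": -20,"gripper": 0.5},
    {"offset": [182,18,0],"turn": -30,"gripper": 0.5},
    {"offset": [242,24,0],"turn": -40,"gripper": 0.5},
    {"offset": [302,30,0],"turn": -47,"gripper": 0.5}
  ]
}}

```text
clock: 1.4
tool_pos: [0.454, -0.0098, 0.2055]
ee_rot: [0.568, 0.823, 0.0, 0.0]
wrist_force: [0.5, -1.2, -0.1]
grip_width: 0.499
```

```bash
python3 -c "
from h import *
go(.4697,.0166,.205,20.5)"
```

```text
clk 1.4 pos [454.   -9.8 205.5] yaw 20.7 offset [19.2 24.1  0.5] turn 0.2 F [ 0.46 -1.22 -0.12] g 0.499 q6 -0.46
```

Call:
{"fn": "drive_tool", "kwargs": {
  "deltas": [
    {"offset": [19,24,0],"turn": 0,"gripper": 0.5},
    {"offset": [19,24,0],"turn": 0,"gripper": 0.5}
  ]
}}

```text
clock: 1.65
tool_pos: [0.4694, 0.0158, 0.205]
ee_rot: [0.569, 0.822, -0.0, -0.0]
wrist_force: [-0.8, -0.6, -0.8]
grip_width: 0.498
```

```bash
python3 -c "
from h import *
go(.4697,.0166,.103,20.5)
snap('wrist','w1')"
```

```text
clk 1.65 pos [469.4  15.8 205. ] yaw 20.6 offset [  0.6   0.6 102. ] turn 0.1 F [-0.77 -0.58 -0.84] g 0.498 q6 -0.4
```

View pics/w1.png

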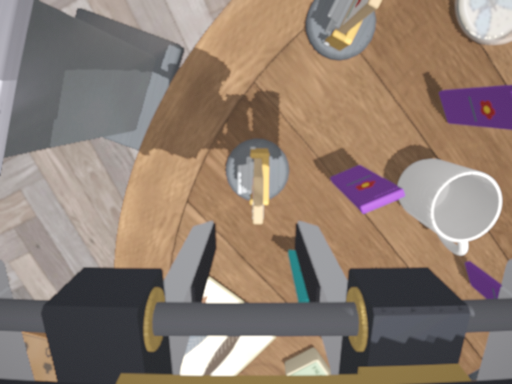

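The wrist view shows the cream card at (258,190), midway between the fingers at x of about 205 and 305 and square to them. Descending now.

Call:
{"fn": "drive_tool", "kwargs": {
  "deltas": [
    {"offset": [1,1,50],"turn": 0,"gripper": 0.5},
    {"offset": [1,1,90],"turn": 0,"gripper": 0.5},
    {"offset": [1,1,102],"turn": 0,"gripper": 0.5},
    {"offset": [1,1,102],"turn": 0,"gripper": 0.5}
  ]
}}

```text
clock: 2.2
tool_pos: [0.4697, 0.0151, 0.1039]
ee_rot: [0.571, 0.821, -0.0, -0.0]
wrist_force: [1.2, -1.6, 0.4]
grip_width: 0.503
```

Call:
{"fn": "drive_tool", "kwargs": {
  "deltas": [
    {"offset": [0,0,0],"turn": 0,"gripper": 0},
    {"offset": [0,0,0],"turn": 0,"gripper": 0},
    {"offset": [0,0,0],"turn": 0,"gripper": 0},
    {"offset": [0,0,0],"turn": 0,"gripper": 0},
    {"offset": [0,0,0],"turn": 0,"gripper": 0}
  ]
}}

```text
clock: 2.82
tool_pos: [0.4699, 0.0157, 0.1036]
ee_rot: [0.57, 0.821, 0.0, 0.0]
wrist_force: [0.3, 0.2, 1.2]
grip_width: 0.083
```

```bash
python3 -c "
from h import *
go(.4697,.0166,.103,20.5)
print(state()['wrist_force'])"
```

```text
clk 2.83 pos [469.9  15.7 103.6] yaw 20.5 offset [0.9 0.1 0.6] turn -0.0 F [0.26 0.25 1.25] g 0.083 q6 -0.4
[0.25734225 0.24579521 1.24555871]
```

Opening is 7.8 mm, which matches the card. Next a gentle straight-up pull.

Call:
{"fn": "drive_tool", "kwargs": {
  "deltas": [
    {"offset": [0,0,-4],"turn": 0,"gripper": 0},
    {"offset": [0,0,-8],"turn": 0,"gripper": 0},
    {"offset": [0,0,-12],"turn": 0,"gripper": 0},
    {"offset": [0,0,-15],"turn": 0,"gripper": 0},
    {"offset": [0,0,-15],"turn": 0,"gripper": 0}
  ]
}}

```text
clock: 3.45
tool_pos: [0.4699, 0.0157, 0.1187]
ee_rot: [0.57, 0.821, 0.0, 0.0]
wrist_force: [1.4, 0.7, -0.1]
grip_width: 0.085
```

```bash
python3 -c "
from h import *
go(.4697,.0166,.103,20.5)
snap('scene','s2');snap('wrist','w2')
go(.4697,.0166,.103,20.5)
z=load('s2');cv2.imwrite('pics/s2c.png',cv2.resize(z['im'][170:320,140:310,::-1],None,fx=4,fy=4))"
```

```text
clk 3.45 pos [469.9  15.7 118.7] yaw 20.5 offset [ 0.9  0.2 15.7] turn -0.0 F [ 1.39  0.74 -0.05] g 0.085 q6 -0.4
clk 3.55 pos [469.7  15.7 118.5] yaw 20.5 offset [ 0.9  0.3 15.5] turn -0.0 F [ 0.91 -0.23 -0.52] g 0.088 q6 -0.4
```

View pics/s2c.png

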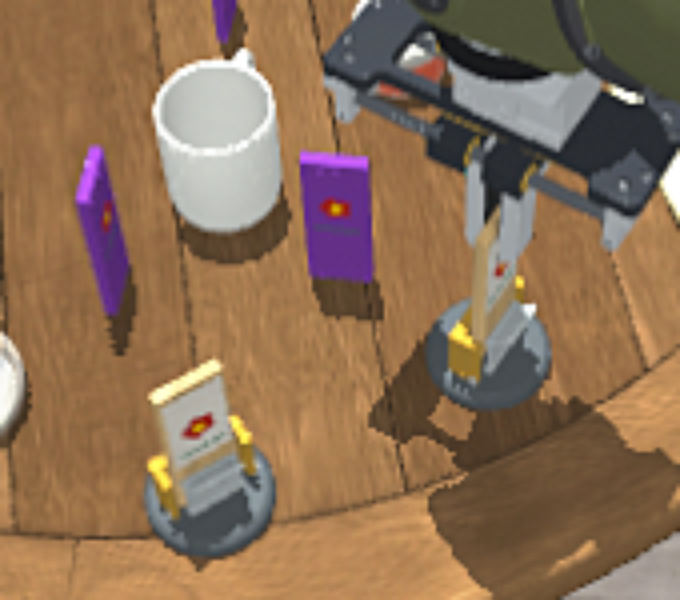

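View pics/w2.png

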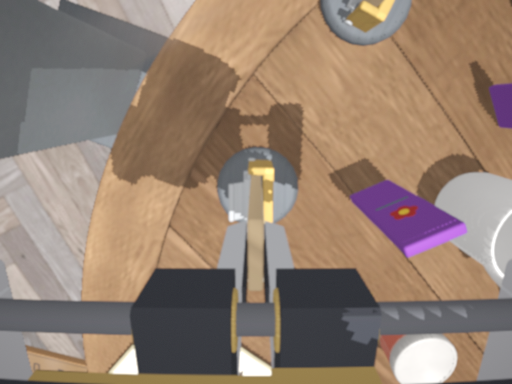

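```bash
python3 -c "
from h import *
for f in ['scene0','s2']:
    z=load(f);P=cloud(z)
    p=P[205:275,240:285].reshape(-1,3);p=p[np.hypot(p[:,0]-.467,p[:,1]-.017)<.042]
    print(f,np.histogram(p[:,2]*1000,bins=[0,4,8,11,13,15,18,22,26,30,34])[0])
    im=z['im'];hsv=cv2.cvtColor(im,cv2.COLOR_RGB2HSV)
    m=((hsv[...,1]>170)&((hsv[...,0]<6)|(hsv[...,0]>174))&(hsv[...,2]>100));m[:215]=0;m[280:]=0;m[:,:250]=0;m[:,285:]=0
    v,u=np.nonzero(m);print(f,len(u),u.mean(),v.mean(),np.nanmedian(P[m],0))
    cv2.imwrite('pics/cc_%s.png'%f,cv2.resize(im[205:280,235:290,::-1],None,fx=8,fy=8))
"
```

```text
scene0 [ 47  49 105 118 103  48  18  11  11  10]
scene0 4 264.25 239.0 [0.46455592 0.01739523 0.09026522]
s2 [ 52  45  92 135 109  36  14  10   9  12]
s2 2 264.0 237.5 [0.46097729 0.0210797  0.1054564 ]
```

View pics/cc_s2.png

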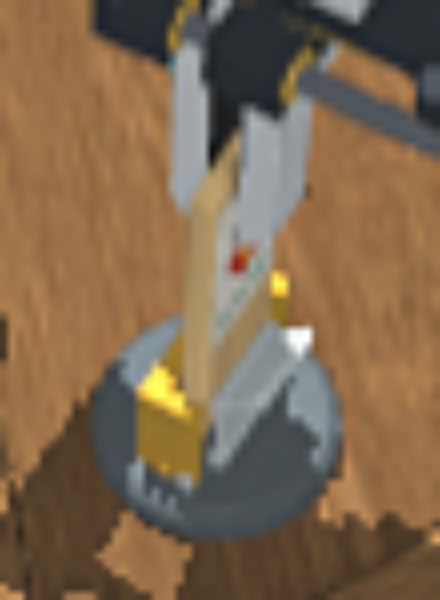

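View pics/cc_scene0.png

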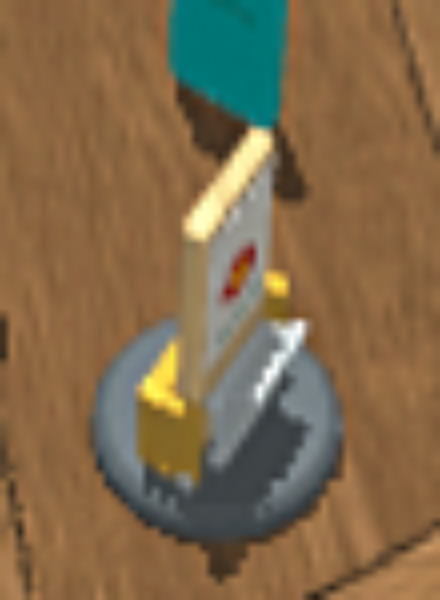

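The clip stayed on the table, with its foot pixels and heights unchanged. The card's flower rose 15 mm (90 → 105 mm). So the clip at (470,16) is weak, and I'll keep lifting.

Call:
{"fn": "drive_tool", "kwargs": {
  "deltas": [
    {"offset": [0,0,-15],"turn": 0,"gripper": 0},
    {"offset": [0,0,-35],"turn": 0,"gripper": 0},
    {"offset": [0,0,-60],"turn": 0,"gripper": 0},
    {"offset": [0,0,-90],"turn": 0,"gripper": 0},
    {"offset": [0,0,-115],"turn": 0,"gripper": 0}
  ]
}}

```text
clock: 4.18
tool_pos: [0.4695, 0.0156, 0.2355]
ee_rot: [0.57, 0.821, 0.0, 0.0]
wrist_force: [0.8, 0.2, -0.5]
grip_width: 0.082
```

```bash
python3 -c "
from h import *
go(.6708,.0687,.233,20.5)
snap('scene','s3')"
```

```text
clk 4.17 pos [469.5  15.6 235.5] yaw 20.5 offset [-20.6 207.1   2.6] turn -0.0 F [ 0.8   0.21 -0.55] g 0.082 q6 -0.4
```

View pics/s3.png

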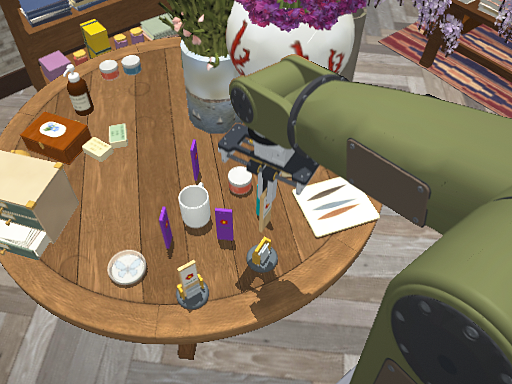

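Scene view: the card hangs free at (265,200), and the empty clip still stands at (262,258). Moving over the mug.

Call:
{"fn": "drive_tool", "kwargs": {
  "deltas": [
    {"offset": [-4,40,0],"turn": 0,"gripper": 0},
    {"offset": [-9,90,0],"turn": 0,"gripper": 0},
    {"offset": [-14,140,0],"turn": 0,"gripper": 0},
    {"offset": [-18,180,0],"turn": 0,"gripper": 0},
    {"offset": [-20,207,0],"turn": 0,"gripper": 0}
  ]
}}

```text
clock: 4.85
tool_pos: [0.6717, 0.0696, 0.2329]
ee_rot: [0.57, 0.821, -0.0, -0.0]
wrist_force: [0.8, -0.2, -1.0]
grip_width: 0.078
```

Call:
{"fn": "drive_tool", "kwargs": {
  "deltas": [
    {"offset": [0,0,0],"turn": 0,"gripper": 0},
    {"offset": [0,0,0],"turn": 0,"gripper": 0}
  ]
}}

```text
clock: 5.1
tool_pos: [0.6701, 0.0691, 0.2335]
ee_rot: [0.57, 0.821, -0.0, -0.0]
wrist_force: [0.2, 0.6, -0.2]
grip_width: 0.083
```

```bash
python3 -c "
from h import *
go(.6708,.0687,.233,20.5)
snap('wrist','w4');snap('scene','s4')
z=load('s4');cv2.imwrite('pics/s4c.png',cv2.resize(z['im'][100:260,120:300,::-1],None,fx=3.5,fy=3.5))"
```

```text
clk 5.1 pos [670.1  69.1 233.5] yaw 20.5 offset [-0.6  0.6  0.5] turn -0.0 F [ 0.16  0.65 -0.23] g 0.083 q6 -0.31
```

View pics/s4c.png

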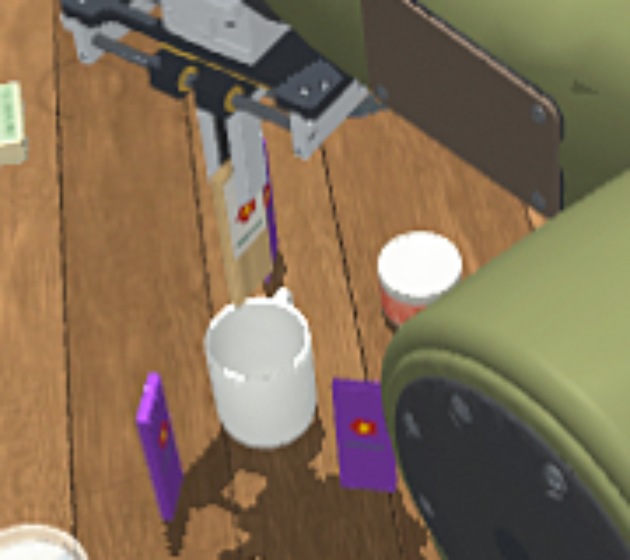

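View pics/w4.png

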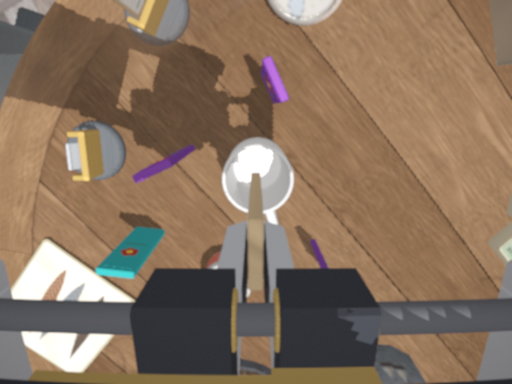

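```bash
python3 -c "
from h import *
from scipy.optimize import least_squares
for f,b in (('w4',(215,130,300,215)),('s4',(175,180,215,235))):
    z=load(f);P=cloud(z);p=P[b[1]:b[3],b[0]:b[2]].reshape(-1,3)
    r=p[(abs(p[:,2]-.087)<.004)&(np.hypot(p[:,0]-.671,p[:,1]-.069)<.045)]
    s=least_squares(lambda t:np.hypot(r[:,0]-t[0],r[:,1]-t[1])-.0345,[.67,.07],loss='soft_l1',f_scale=.002).x;print(f,len(r),s*1000)
    c=P.reshape(-1,3);c=c[(c[:,2]>.145)&(c[:,2]<.20)&(np.hypot(c[:,0]-.671,c[:,1]-.069)<.05)]
    for lo in (.145,.16,.175): q=c[(c[:,2]>lo)&(c[:,2]<lo+.015)];print(lo,len(q),q.mean(0)*1000)
"
```

```text
w4 685 [671.00244027  71.22919178]
0.145 32 [662.17109446  88.77970928 152.37631055]
0.16 43 [661.87484174  88.77005217 167.24737801]
0.175 51 [662.09405438  88.71144886 182.85518542]
s4 118 [669.22731828  71.29389025]
0.145 58 [663.21651075  73.55709644 152.07957321]
0.16 60 [663.03963333  72.72891907 167.35742662]
0.175 59 [662.99499144  72.96021427 182.26531635]
```

The card hangs vertically and the mug axis is within 2 mm of the tool. Lowering.

Call:
{"fn": "drive_tool", "kwargs": {
  "deltas": [
    {"offset": [0,0,40],"turn": 0,"gripper": 0},
    {"offset": [0,1,75],"turn": 0,"gripper": 0},
    {"offset": [0,1,105],"turn": 0,"gripper": 0},
    {"offset": [0,1,125],"turn": 0,"gripper": 0},
    {"offset": [0,1,132],"turn": 0,"gripper": 0}
  ]
}}

```text
clock: 5.82
tool_pos: [0.6712, 0.0695, 0.101]
ee_rot: [0.57, 0.821, -0.0, -0.0]
wrist_force: [0.7, 1.1, 0.2]
grip_width: 0.083
```

Call:
{"fn": "drive_tool", "kwargs": {
  "deltas": [
    {"offset": [0,0,2],"turn": 0,"gripper": 0},
    {"offset": [0,0,2],"turn": 0,"gripper": 0}
  ]
}}

```text
clock: 6.08
tool_pos: [0.672, 0.0696, 0.1005]
ee_rot: [0.57, 0.821, 0.0, 0.001]
wrist_force: [-0.5, 1.3, -0.2]
grip_width: 0.083
```

```bash
python3 -c "
from h import *
go(.6708,.0687,.1,20.5)
snap('scene','s5')
z=load('s5');cv2.imwrite('pics/s5c.png',cv2.resize(z['im'][100:260,120:300,::-1],None,fx=3.5,fy=3.5))"
```

```text
clk 6.08 pos [672.   69.6 100.5] yaw 20.5 offset [-0.4 -1.4  0.5] turn -0.0 F [-0.55  1.34 -0.23] g 0.083 q6 -0.31
```

View pics/s5c.png

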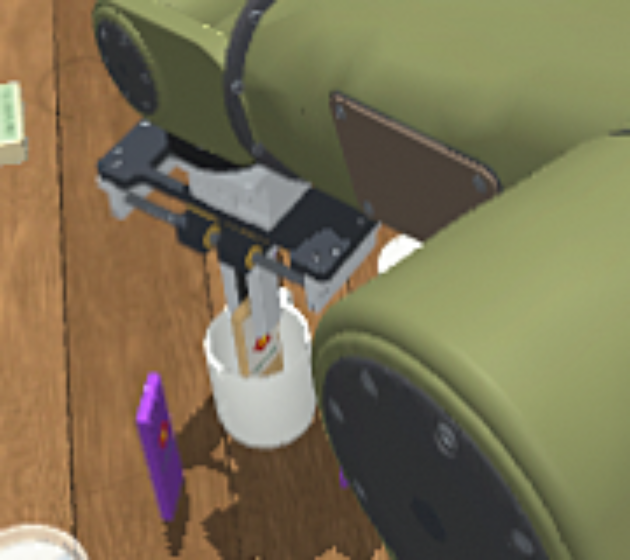

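The card is inside the mug at crop (260,345). Releasing it.

Call:
{"fn": "drive_tool", "kwargs": {
  "deltas": [
    {"offset": [0,0,0],"turn": 0,"gripper": 0.15},
    {"offset": [0,0,0],"turn": 0,"gripper": 0.25},
    {"offset": [0,0,0],"turn": 0,"gripper": 0.4},
    {"offset": [0,0,0],"turn": 0,"gripper": 0.4},
    {"offset": [0,0,0],"turn": 0,"gripper": 0.4}
  ]
}}

```text
clock: 6.75
tool_pos: [0.6716, 0.0696, 0.0994]
ee_rot: [0.57, 0.821, -0.0, -0.0]
wrist_force: [0.4, 0.1, -0.6]
grip_width: 0.398
```

Call:
{"fn": "drive_tool", "kwargs": {
  "deltas": [
    {"offset": [0,0,-20],"turn": 0,"gripper": 0.4},
    {"offset": [0,0,-50],"turn": 0,"gripper": 0.4},
    {"offset": [0,0,-90],"turn": 0,"gripper": 0.4},
    {"offset": [0,0,-130],"turn": 0,"gripper": 0.4},
    {"offset": [0,0,-130],"turn": 0,"gripper": 0.4}
  ]
}}

```text
clock: 7.38
tool_pos: [0.6726, 0.0697, 0.2348]
ee_rot: [0.57, 0.821, 0.002, 0.003]
wrist_force: [-0.3, 0.5, -0.8]
grip_width: 0.4
```

```bash
python3 -c "
from h import *
go(.4697,.0166,.15,110.5)
snap('scene','s6')
z=load('s6');cv2.imwrite('pics/s6c.png',cv2.resize(z['im'][130:310,130:310,::-1],None,fx=3.3,fy=3.3))
snap('wrist','w6')"
```

```text
clk 7.38 pos [672.6  69.7 234.8] yaw 20.5 offset [  21.4 -209.3   83.3] turn 90.0 F [-0.27  0.46 -0.84] g 0.4 q6 -0.31
```

View pics/s6c.png

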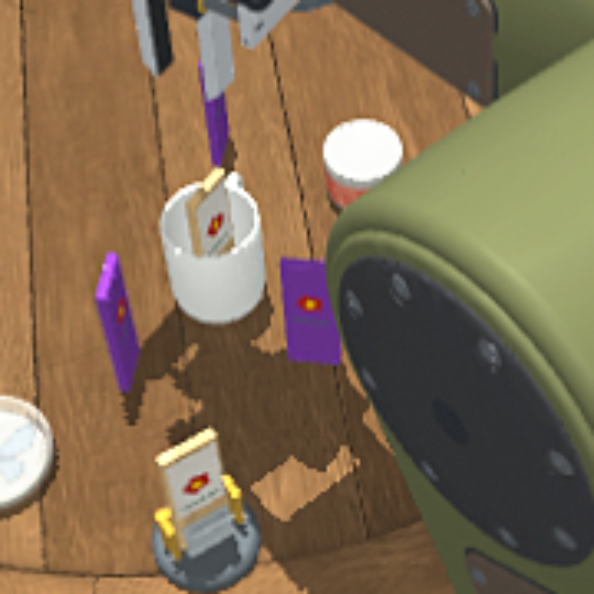

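View pics/w6.png

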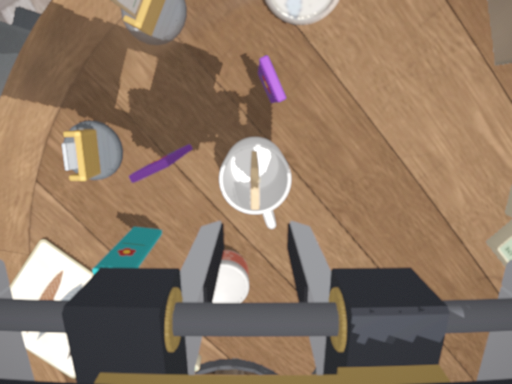

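The card stands in the upright mug (wrist view, card at (255,180) in the mug at (256,177)). Next, above the weak clip with a 90° turn.

Call:
{"fn": "drive_tool", "kwargs": {
  "deltas": [
    {"offset": [4,-40,0],"turn": 10,"gripper": 0.6},
    {"offset": [9,-90,0],"turn": 20,"gripper": 1},
    {"offset": [14,-135,0],"turn": 30,"gripper": 1},
    {"offset": [18,-180,5],"turn": 40,"gripper": 1},
    {"offset": [21,-209,10],"turn": 50,"gripper": 1}
  ]
}}

```text
clock: 8.1
tool_pos: [0.4664, 0.0159, 0.2187]
ee_rot: [0.866, 0.501, -0.001, -0.0]
wrist_force: [0.8, 0.2, 0.5]
grip_width: 0.895
```

Call:
{"fn": "drive_tool", "kwargs": {
  "deltas": [
    {"offset": [0,0,10],"turn": 10,"gripper": 1},
    {"offset": [0,0,25],"turn": 20,"gripper": 1},
    {"offset": [0,0,40],"turn": 30,"gripper": 1},
    {"offset": [0,0,50],"turn": 40,"gripper": 1},
    {"offset": [0,0,50],"turn": 40,"gripper": 1}
  ]
}}

```text
clock: 8.72
tool_pos: [0.4677, 0.0162, 0.1684]
ee_rot: [0.984, 0.178, -0.001, -0.0]
wrist_force: [-0.0, 0.0, 0.0]
grip_width: 1.002
```

```bash
python3 -c "
from h import *
go(.4697,.0166,.15,110.5)
snap('wrist','w7');snap('scene','s7')
for f in ('w7','s7','top0'):
    z=load(f);P=cloud(z);hsv=cv2.cvtColor(z['im'],cv2.COLOR_RGB2HSV)
    n=np.hypot(P[...,0]-.469,P[...,1]-.016)<.05
    g=n&(hsv[...,0]>15)&(hsv[...,0]<30)&(hsv[...,1]>130)&(hsv[...,2]>120)&(P[...,2]>.045)&(P[...,2]<.058)
    q=P[g][:,:2]; 
    if len(q)>5: print(f,'gold',len(q),cv2.minAreaRect((q*1000).astype(np.float32)))
    d=n&(P[...,2]>.011)&(P[...,2]<.0165); q=P[d][:,:2];print('foot',len(q),cv2.minEnclosingCircle((q*1000).astype(np.float32)),np.median(P[d][:,2]))
"
```

```text
clk 8.72 pos [467.7  16.2 168.4] yaw -69.5 offset [ 2.1  0.4 18.4] turn 0.0 F [-0.01  0.03  0.01] g 1.002 q6 1.17
w7 gold 581 ((473.46063232421875, 17.71229362487793), (19.36684799194336, 55.92572021484375), 19.149824142456055)
foot 1863 ((470.84521484375, 17.151660919189453), 36.15938186645508) 0.013144064037627301
s7 gold 106 ((470.71405029296875, 17.922178268432617), (20.752750396728516, 56.83856964111328), 21.169902801513672)
foot 273 ((468.14111328125, 17.799779891967773), 36.87166976928711) 0.01307511166148212
top0 gold 56 ((473.7955322265625, 17.384952545166016), (16.91697883605957, 54.21505355834961), 17.150209426879883)
foot 215 ((470.59967041015625, 15.023344993591309), 37.047237396240234) 0.013542035826286991
```

View pics/w7.png

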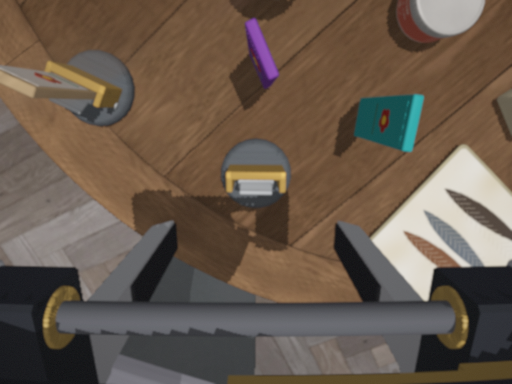

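View pics/s7.png

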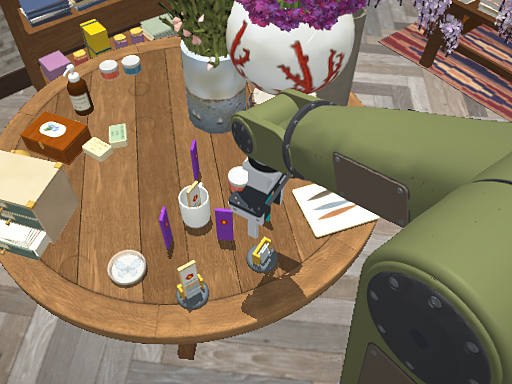

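Channel measured at (472,17.6), 56 × 20 mm, foot ring at 13–14 mm, as it should be. Descending astride it.

```bash
python3 -c "
from h import *
go(.4722,.0176,.023,110.5)"
```

```text
clk 8.82 pos [468.3  16.2 169.5] yaw -69.3 offset [4.200e+00 1.000e-01 1.465e+02] turn 0.2 F [-0.26 -0.99  0.12] g 0.999 q6 1.17
```

Call:
{"fn": "drive_tool", "kwargs": {
  "deltas": [
    {"offset": [4,0,45],"turn": 0,"gripper": 1},
    {"offset": [4,0,85],"turn": 0,"gripper": 1},
    {"offset": [4,0,115],"turn": 0,"gripper": 1},
    {"offset": [4,0,137],"turn": 0,"gripper": 1},
    {"offset": [4,0,146],"turn": 0,"gripper": 1}
  ]
}}

```text
clock: 9.45
tool_pos: [0.4719, 0.0176, 0.0228]
ee_rot: [0.984, 0.179, -0.001, -0.0]
wrist_force: [-0.7, 0.8, 0.7]
grip_width: 0.998
```

Call:
{"fn": "drive_tool", "kwargs": {
  "deltas": [
    {"offset": [0,0,0],"turn": 0,"gripper": 0.75},
    {"offset": [0,0,0],"turn": 0,"gripper": 0.55},
    {"offset": [0,0,0],"turn": 0,"gripper": 0.45},
    {"offset": [0,0,0],"turn": 0,"gripper": 0.45},
    {"offset": [0,0,0],"turn": 0,"gripper": 0.45}
  ]
}}

```text
clock: 10.07
tool_pos: [0.4724, 0.0176, 0.0238]
ee_rot: [0.984, 0.178, 0.0, 0.0]
wrist_force: [-0.6, 0.5, 4.5]
grip_width: 0.591
```

```bash
python3 -c "
from h import *
go(.475,-.2405,.15,110.5)"
```

```text
clk 10.07 pos [472.4  17.6  23.8] yaw -69.5 offset [ -87.7  242.8 -126.2] turn -0.0 F [-0.62  0.45  4.55] g 0.591 q6 1.17
```

Call:
{"fn": "drive_tool", "kwargs": {
  "deltas": [
    {"offset": [0,0,-10],"turn": 0,"gripper": 0.45},
    {"offset": [0,0,-30],"turn": 0,"gripper": 0.45},
    {"offset": [0,0,-60],"turn": 0,"gripper": 0.45},
    {"offset": [0,0,-100],"turn": 0,"gripper": 0.45},
    {"offset": [0,0,-100],"turn": 0,"gripper": 0.45}
  ]
}}

```text
clock: 10.7
tool_pos: [0.4733, 0.0176, 0.1259]
ee_rot: [0.984, 0.178, 0.002, 0.001]
wrist_force: [0.6, 0.1, -3.9]
grip_width: 0.593
```

```bash
python3 -c "
from h import *
go(.475,-.2405,.123,110.5)
snap('scene','s8')
z=load('s8');cv2.imwrite('pics/s8c.png',cv2.resize(z['im'][130:310,160:390,::-1],None,fx=3.3,fy=3.3))"
```

```text
clk 10.7 pos [473.3  17.6 125.9] yaw -69.5 offset [-88.6 242.4   3. ] turn -0.0 F [ 0.59  0.12 -3.91] g 0.593 q6 1.17
```

View pics/s8c.png

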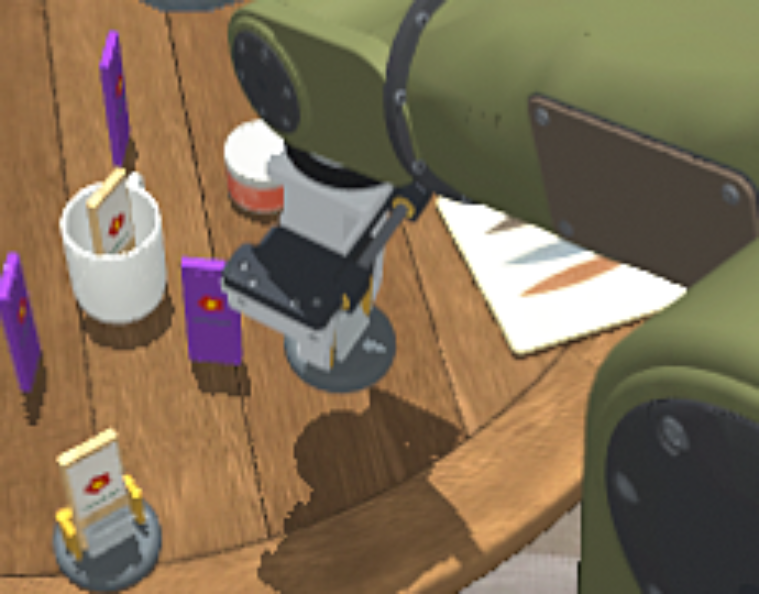

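The clip is in the gripper and upright at crop (340,360), with 3.9 N of weight on the wrist. Carrying it to the tray.

Call:
{"fn": "drive_tool", "kwargs": {
  "deltas": [
    {"offset": [-15,42,0],"turn": 0,"gripper": 0.45},
    {"offset": [-35,96,0],"turn": 0,"gripper": 0.45},
    {"offset": [-55,150,0],"turn": 0,"gripper": 0.45},
    {"offset": [-75,205,0],"turn": 0,"gripper": 0.45},
    {"offset": [-88,242,0],"turn": 0,"gripper": 0.45}
  ]
}}

```text
clock: 11.38
tool_pos: [0.4731, -0.2418, 0.1215]
ee_rot: [0.984, 0.177, -0.001, -0.001]
wrist_force: [0.5, 0.6, -4.0]
grip_width: 0.592
```

Call:
{"fn": "drive_tool", "kwargs": {
  "deltas": [
    {"offset": [0,0,0],"turn": 0,"gripper": 0.45},
    {"offset": [0,0,30],"turn": 0,"gripper": 0.45},
    {"offset": [0,0,60],"turn": 0,"gripper": 0.45},
    {"offset": [0,0,75],"turn": 0,"gripper": 0.45},
    {"offset": [0,0,75],"turn": 0,"gripper": 0.45}
  ]
}}

```text
clock: 12.0
tool_pos: [0.4738, -0.2391, 0.0474]
ee_rot: [0.984, 0.178, -0.001, -0.001]
wrist_force: [0.6, -1.0, -3.8]
grip_width: 0.591
```

```bash
python3 -c "
from h import *
go(.475,-.2405,.033,110.5)
snap('scene','s9');snap('wrist','w9')
z=load('s9');cv2.imwrite('pics/s9c.png',cv2.resize(z['im'][130:310,200:420,::-1],None,fx=3.3,fy=3.3))"
```

```text
clk 12.0 pos [ 473.8 -239.1   47.4] yaw -69.5 offset [ 0.7  1.8 14.4] turn -0.0 F [ 0.65 -0.96 -3.79] g 0.591 q6 0.68
```

View pics/s9c.png

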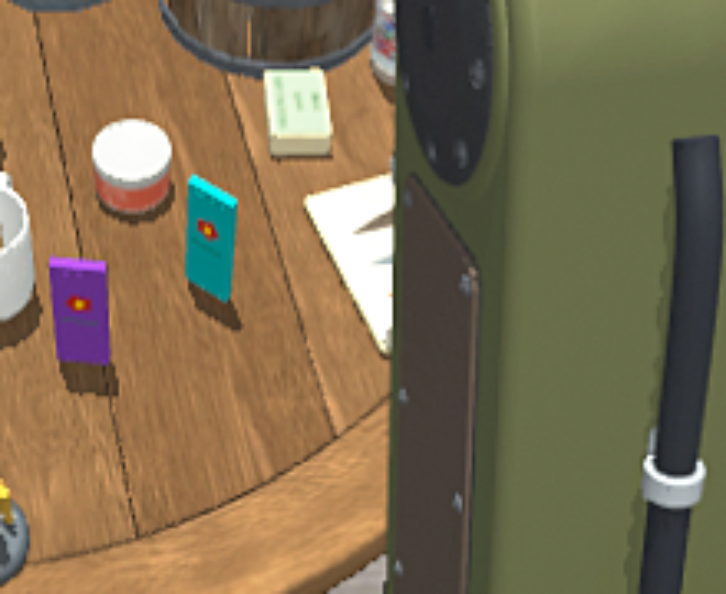

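View pics/w9.png

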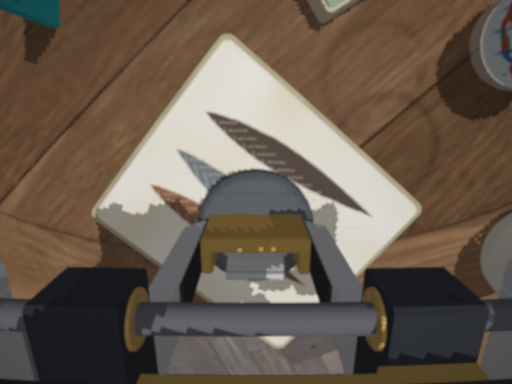

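Call:
{"fn": "drive_tool", "kwargs": {
  "deltas": [
    {"offset": [1,1,6],"turn": 0,"gripper": 0.45},
    {"offset": [1,1,11],"turn": 0,"gripper": 0.45},
    {"offset": [1,1,14],"turn": 0,"gripper": 0.45},
    {"offset": [1,1,15],"turn": 0,"gripper": 0.45},
    {"offset": [1,1,15],"turn": 0,"gripper": 0.45}
  ]
}}

```text
clock: 12.72
tool_pos: [0.4756, -0.2405, 0.0334]
ee_rot: [0.984, 0.178, -0.0, -0.0]
wrist_force: [-0.4, -0.4, -4.1]
grip_width: 0.596
```

Call:
{"fn": "drive_tool", "kwargs": {
  "deltas": [
    {"offset": [0,0,1],"turn": 0,"gripper": 0.45},
    {"offset": [0,0,1.5],"turn": 0,"gripper": 0.45},
    {"offset": [0,0,2],"turn": 0,"gripper": 0.45},
    {"offset": [0,0,2],"turn": 0,"gripper": 0.45}
  ]
}}

```text
clock: 13.22
tool_pos: [0.4756, -0.2405, 0.0318]
ee_rot: [0.984, 0.178, 0.0, 0.0]
wrist_force: [-4.4, 2.3, 4.8]
grip_width: 0.592
```

The force turned upward (+4.8 N), so the foot is on the tray. Releasing gently.

Call:
{"fn": "drive_tool", "kwargs": {
  "deltas": [
    {"offset": [0,0,-0.5],"turn": 0,"gripper": 0.65},
    {"offset": [0,0,-0.5],"turn": 0,"gripper": 0.75},
    {"offset": [0,0,-0.5],"turn": 0,"gripper": 0.9},
    {"offset": [0,0,-0.5],"turn": 0,"gripper": 1},
    {"offset": [0,0,-0.5],"turn": 0,"gripper": 1}
  ]
}}

```text
clock: 13.85
tool_pos: [0.4755, -0.2405, 0.0319]
ee_rot: [0.984, 0.178, -0.0, -0.0]
wrist_force: [-1.0, 0.5, 0.0]
grip_width: 0.993
```

Call:
{"fn": "drive_tool", "kwargs": {
  "deltas": [
    {"offset": [0,0,-20],"turn": 0,"gripper": 1},
    {"offset": [0,0,-50],"turn": 0,"gripper": 1},
    {"offset": [0,0,-100],"turn": 0,"gripper": 1},
    {"offset": [0,0,-150],"turn": 0,"gripper": 1},
    {"offset": [0,0,-200],"turn": 0,"gripper": 1}
  ]
}}

```text
clock: 14.48
tool_pos: [0.4753, -0.2403, 0.2337]
ee_rot: [0.984, 0.178, 0.0, 0.0]
wrist_force: [0.7, -0.2, 0.8]
grip_width: 1.0
```

```bash
python3 -c "
from h import *
go(.128,-.535,.23,-76.5)
snap('wrist','w10')"
```

```text
clk 14.47 pos [ 475.3 -240.3  233.7] yaw -69.5 offset [-428.4  154.7    3.6] turn 7.0 F [ 0.65 -0.2   0.83] g 1.0 q6 0.68
```

View pics/w10.png

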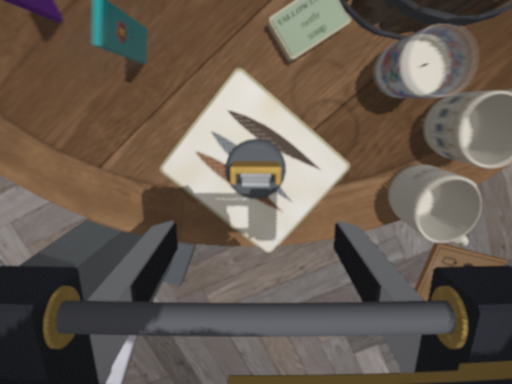

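The clip stands at (255,168) in the middle of the tray. Backing off to check everything.

Call:
{"fn": "drive_tool", "kwargs": {
  "deltas": [
    {"offset": [-50,18,0],"turn": 0,"gripper": 1},
    {"offset": [-105,38,0],"turn": 0,"gripper": 1},
    {"offset": [-160,58,0],"turn": 0,"gripper": 1},
    {"offset": [-200,100,0],"turn": 0,"gripper": 1},
    {"offset": [-240,140,0],"turn": 0,"gripper": 1}
  ]
}}

```text
clock: 15.15
tool_pos: [0.2985, -0.4571, 0.2321]
ee_rot: [0.984, 0.177, 0.0, 0.0]
wrist_force: [0.9, -0.2, -0.3]
grip_width: 1.001
```

```bash
python3 -c "
from h import *
go(.128,-.535,.23,-76.5)
snap('scene','s11');snap('top','t11')
z=load('t11');P=cloud(z);z0=load('top0');P0=cloud(z0)
for nm,c,r,lo,hi in (('foot',(.473,-.240),.045,.019,.0245),('chan',(.475,-.240),.045,.05,.066),('cardA',(.497,.2),.03,.128,.14),('rim',(.671,.069),.045,.083,.092),('cardmug',(.671,.069),.05,.1,.14),('footA',(.497,.2),.045,.011,.0165)):
  for Q in (P0,P):
    q=Q[(np.hypot(Q[...,0]-c[0],Q[...,1]-c[1])<r)&(Q[...,2]>lo)&(Q[...,2]<hi)]
    if len(q)>4:
        print(nm,len(q),np.round(cv2.minEnclosingCircle((q[:,:2]*1000).astype(np.float32))[0]),np.round(np.median(q,0)*1000),q[:,2].max())
d=np.abs(P[...,2]-P0[...,2])>.008
print(z['im'].shape); cv2.imwrite('pics/diff.png',np.hstack([z['im'][...,::-1],cv2.merge([d.astype(np.uint8)*255]*3)])[100:310,:][:, 90:800])"
```

```text
clk 15.15 pos [ 298.5 -457.1  232.1] yaw -69.6 offset [-186.9   13.5    2. ] turn 6.9 F [ 0.86 -0.24 -0.28] g 1.001 q6 0.15
foot 239 [ 474. -241.] [ 471. -240.   21.] 0.024416508491088562
chan 132 [ 474. -242.] [ 476. -241.   61.] 0.06577583938223719
cardA 51 [498. 200.] [498. 199. 133.] 0.13844372113838088
cardA 52 [497. 200.] [498. 199. 134.] 0.13896060194111026
rim 102 [671.  69.] [673.  68.  86.] 0.0915375821598543
rim 114 [671.  69.] [671.  67.  87.] 0.09156190778428464
cardmug 70 [669.  68.] [669.  68. 124.] 0.13544589696584208
footA 215 [497. 199.] [511. 194.  14.] 0.01649486738404704
footA 193 [497. 199.] [500. 195.  14.] 0.016462947130771344
(384, 512, 3)
```

View pics/s11.png

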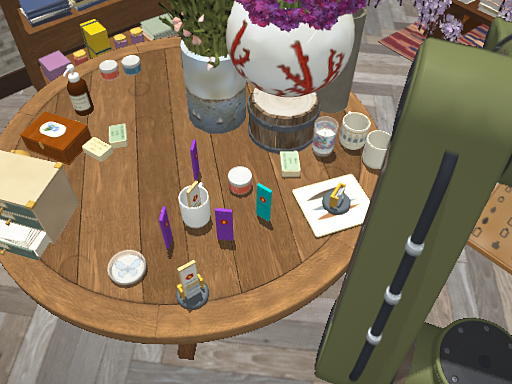

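View pics/t11.png

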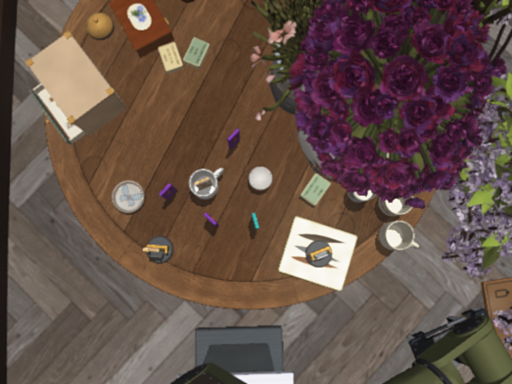

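All good: the clip is at top-view (319,253) on the tray, the card is in the mug at (204,183), and the good clip is untouched at (157,250). Letting the arm settle, then handing in.

Call:
{"fn": "drive_tool", "kwargs": {
  "deltas": [
    {"offset": [0,0,0],"turn": 0,"gripper": 1},
    {"offset": [0,0,0],"turn": 0,"gripper": 1}
  ]
}}

```text
clock: 15.5
tool_pos: [0.3002, -0.4547, 0.232]
ee_rot: [0.984, 0.178, 0.0, 0.0]
wrist_force: [0.2, 0.5, -0.8]
grip_width: 1.002
```

```bash
python3 -c "
from rig import *
print(hand_in())"
```

```text
the job is handed in; nothing more can be done
None
```

The job is done and handed in at about 15.5 s on the robot's clock.

- **Finding the weak clip:** I pulled the card at about (470, 16) mm straight up. It slipped 15 mm out while its clip stayed on the table, so that clip is the weak one. I did not pull the other card, since this result was clear.
- **Placing:** I put the card in the white mug, then stood the weak clip upright on the feather tray.

The last pictures showed:

- **Weak clip:** its foot is centred at (474, −241) mm, within 1 mm of the tray centre. The foot's top is at about 21 mm, the tray height plus the foot height.
- **Card:** it stands in the mug, and the mug is upright and has not moved.
- **Good clip:** it and its card are unmoved, with the card top still at about 134 mm.
- **Other goods:** those in view look unmoved by eye.

No check failed. The few measurements taken from two views disagreed by at most about 3 mm.

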